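# Find the latched key on the bench power box and release it

### The arm

A 6-joint arm with a two-finger parallel gripper is mounted at the origin on the work surface. World frame = base frame: x ahead of the robot, y to its left, z up, the work surface at z = 0. Lengths are in mm, angles in rad, forces in N, time in s.
With the tool pointing down it reaches from about 300 to 775 mm from the base axis. Payload 14.6 kg.
Tool frame: the origin (TCP) lies on the centre line of the jaws, within the pads' length; the fingertips stand 11 mm ahead of it and the grasp point (between the pads) lies 8 mm behind it; x points along the fingers, y is the direction in which the jaws open and shut, and the axes are right-handed (so a half turn about x gives the same grasp; the last joint's range is limited). The gripper opens to 94 mm and grips with 3 to 60 N. Pads are 16 mm wide; open, the fingers measure 119 mm over their backs; the gripper's body (75 mm by 177 mm) begins 78 mm behind the grasp point.
Start: joints at [-1.269, 0.3, 1.521, -0, 1.321, -0.067], TCP at [198.265, -513.011, 216.446] pointing down, gripper open.
Joint ranges: [-3.03, 3.03], [-0.79, 2.21], [0.23, 2.52], [-1.04, 4.18], [0, 3.07], [-2.55, 2.55]. Speed limits (rad/s): [2.22, 2.22, 2.57, 3.14, 3.14, 3.14].

### API

Orientations are given as [roll, pitch, yaw] about the fixed x, y, z axes, in that order (R = Rz(yaw) Ry(pitch) Rx(roll)).
In Python, from cell import manip gives the robot as it stands.
- The arm moves only by the shell command python3 -m handwheel 'ROWS' [OPENING] [FORCE]. ROWS is JSON, a list of rows, each a list of 2 entries, a list of its own where there are three numbers: the shift along the tool's x, y, z in mm, then the turn about the tool's x in rad. In form: [[[x, y, z], spin], ...]. A call has exactly 10 rows; each row shifts and turns the commanded pose from where the row before left it, along the tool's axes as they then stand; what a row does not reach is not made up. A row lasts 1/8 s, in which the tool goes at most 62.5 mm and 10.7 degrees, less where a joint would pass 70% of its speed; a pose out of reach is approached as far as the arm can. A call with a gripper value outside its range is refused whole. OPENING is the closure in counts, from 0 (fully open) to 255 (shut), set as the call begins (- or left out, the last holds). The fingers move at their own pace and stop on an object; FORCE is the grip in N (left out, the last holds). Time passes only in rows, so rows that do not move let the fingers close, or fill a call up. It gives the time, the measured TCP pose, the force and the opening at its end, in the units of the state.
- manip.read_state(): the state, without advancing time (a new reading comes with each control period).
- manip.camera(name): name is "scene" or "top" or "wrist"; returns a dict with "pixels" (420x560x3 uint8, red, green, blue), "z_map" (420x560 float32, mm along the optical axis (not along the pixel's ray), 0 where there is no reading), "mtx" (3x3 intrinsics, pixels), "xyz" and "orientation" of the camera in the world. Camera axes: x right, y up, looking along -z (the intrinsics and any distortion apply to the point x, -y, -z); pixel columns grow to the right and rows downward; lengths in mm; the calibration is good to about 2 mm. A picture is of the moment at which its call begins.
- manip.sign_off(): hands the job in, once; it reports no verdict.
Trained networks look in the newest picture that a camera, given by its name, has taken for a name from the list of things; names that differ only in an ending like _2 or _b are one class to them, and where a whole thing is asked for, a point or a joint stands for the part that bears it (a point fixed in the world has none). Each returns a list of dicts, best first, with "confidence" (0 to 1); they miss things now and then, are a little off and sometimes report something else, mostly with a low value. They report only what shows in the picture. A call takes as long as a camera call.
- manip.cut_out(target, camera): "region" (420x560 bool, what is visible of it) and "centre" ([column, row] in pixels, amid what is visible of it).
The state is a dict: "clock": time; "joints": joint angles; "qd": joint speeds; "effort": joint torques, N m; "eef_pos": TCP position; "eef_rot": TCP orientation; "wrist_force": force on the tool from outside, world axes, zero at the start; "moment": the same for the moment, N m; "finger_gap": finger opening in mm.
Only numpy, scipy, OpenCV 4.12 (cv2) and the standard library are available. Lean on these libraries where they do the work, as an engineer would, in place of code of your own. Each camera call takes 0.05 s, during which the arm holds its last target. There are 200 camera calls.

### The job

One of the four orange keys on the grey bench power box has been left latched down. Tap the keys lightly with closed fingertips to find the one that does not give, never pushing a free key further than about half-way down, then press that one firmly home and let it come up, so that all four keys are up. Only touch and press: grasp nothing, and leave the other things on the bench and on the box where they are.

Things in the scene. Friction and masses are not known exactly. Their poses are not given: they have to be found in the camera images.
- power_box: Grey bench power box, fixed, 170 (x) x 400 (y) x 60 high, flat dark deck on top, 6 mm lip along its far edge, four white sockets behind the keys. Origin: centre of its underside; x away from the robot, y left along the key row; yaw up to 26 degrees. Four identical orange keys at box x = -40, y = +90, +30, -30, -90 mm move straight down.
- key_1_top (a point): Key 1, leftmost (+y of the box): centre of its cap's top face. The four caps are alike, 30 (box x) x 36 (box y), tops 15 to 26 mm above the deck; worn, they sit up to 4 mm too high or too low on their stems, so height does not tell which key is latched: feel does.
- key_2_top (a point): Key 2, second from the left: centre of its cap's top face. As key 1. Feel of a free key: it sinks at once and springs back; 2 N starts it, 0.8 N more per mm (3.5 N: about 2 mm), bottom at 8.5 mm (about 9 N).
- key_3_top (a point): Key 3, third from the left: centre of its cap's top face. As key 1. Feel of the latched key: already 3 mm down, it hardly gives up to about 6 N. Pushed to its bottom, 5.5 mm below its latched place (about 10 N; 15 to 20 N is safe), it unlatches and, let go, rises to 3 mm above its starting height; from then on it feels free.
- key_4_top (a point): Key 4, rightmost (-y of the box): centre of its cap's top face. As key 1. Any one of the four may be the latched one.
- tape_measure: Loose yellow tape measure, 68 x 36 x 62 high; stands in front of the box. Origin: centre of its underside. A bystander: leave it.
- screwdriver: Loose screwdriver lying in front of the box. Origin: on its axis, on the bench. A bystander: leave it.
- battery_pack: Loose black tool battery with a red stripe, 75 x 115 x 59 high, left of the box. Origin: centre of its underside. A bystander: leave it.
- screw_jar: Loose jar, 68 across, 85 high, red cap, right of the box. Origin: centre of its underside. A bystander: leave it.
- drive_socket: Loose steel drive socket, 26 across, 32 high, standing on the box's deck beyond key 1. Origin: centre of its underside. A bystander: leave it.

How it is judged (in metres and radians):
At the end, for the whole second after the job is handed in: Exactly one key, the latched one, has risen (more than 2 mm from its start); the other three stand within 1 mm of where they started (((distance of key_1_top from where it was at the start of the episode above 0.002 m and z of key_1_top in the frame of power_box above 0.0755 m and distance of each of key_2_top, key_3_top, key_4_top from where it was at the start of the episode below 0.001 m) or (distance of key_2_top from where it was at the start of the episode above 0.002 m and z of key_2_top in the frame of power_box above 0.0755 m and distance of each of key_1_top, key_3_top, key_4_top from where it was at the start of the episode below 0.001 m) or (distance of key_3_top from where it was at the start of the episode above 0.002 m and z of key_3_top in the frame of power_box above 0.0755 m and distance of each of key_1_top, key_2_top, key_4_top from where it was at the start of the episode below 0.001 m) or (distance of key_4_top from where it was at the start of the episode above 0.002 m and z of key_4_top in the frame of power_box above 0.0755 m and distance of each of key_1_top, key_2_top, key_3_top from where it was at the start of the episode below 0.001 m))); the robot touches nothing.
It fails at once if a free key was pushed too deep (more than 6.5 mm of its 8.5 mm; the latched key cannot go that far) (distance of any of key_1_top, key_2_top, key_3_top, key_4_top from where it was at the start of the episode above 0.0065 m).
It fails at once if a bystander was pushed, lifted or carried (moved more than 20 mm) (distance of any of tape_measure, screwdriver, battery_pack, screw_jar, drive_socket from where it was at the start of the episode above 0.02 m).
It also fails if it takes over 50 s, if anything falls off the work surface, if the arm or the gripper's body presses on something with over 40 N, if the wrist force passes 120 N, or if a joint passes its speed limit or range.

## Working session

There is one attempt and no reset: what is moved stays moved. The work goes in short steps, Python scripts to look and compute and a shell command to move; the robot and the scene stay as the last step left them, time stands still between calls to the robot, and variables do not carry over. Pictures are saved under pics/ and viewed, about 8 in all and at most 12, crops included, and the job is handed in when it is done.

```bash
ls; mkdir -p pics; cat > h.py <<'E'
import numpy as np, cv2
from cell import manip
from scipy.spatial.transform import Rotation as R
def world(c,u,v):
    """pixels (arrays) -> world points"""
    u=np.asarray(u);v=np.asarray(v); z=c["z_map"][v,u].astype(float); K=np.array(c["mtx"])
    p=np.stack([(u-K[0,2])/K[0,0]*z,-(v-K[1,2])/K[1,1]*z,-z],-1)
    o=np.array(c["orientation"],float)
    M=o if o.shape==(3,3) else R.from_euler('xyz',o).as_matrix()
    return p@M.T+np.array(c["xyz"])
def save(c,n): cv2.imwrite(f"pics/{n}.png",np.ascontiguousarray(c["pixels"][:,:,::-1]))
E
python3 - <<'E'
from h import *
s=manip.read_state(); print(s)
c=manip.camera("top"); save(c,"top1"); print(c["xyz"],c["orientation"],c["mtx"])
px=c["pixels"]
hsv=cv2.cvtColor(px,cv2.COLOR_RGB2HSV)
m=((hsv[...,0]>5)&(hsv[...,0]<20)&(hsv[...,1]>150)&(hsv[...,2]>100)).astype(np.uint8)
n,l,st,ce=cv2.connectedComponentsWithStats(m)
for i in range(1,n):
    if st[i,4]>40:
        v,u=np.nonzero(l==i); p=world(c,u,v); print(st[i],ce[i].round(1),np.median(p,0).round(1))
for t in ["power_box","key_1_top","drive_socket","tape_measure","screwdriver","battery_pack","screw_jar"]:
    for d in manip.cut_out(t,"top")[:5]:
        v,u=np.nonzero(d["region"]); p=world(c,u,v)
        print(t,round(d["confidence"],2),np.round(d["centre"]),len(u),np.median(p,0).round(1),np.percentile(p[:,2],95).round(1))
E
```

```text
pics
{'clock': 0.0, 'joints': array([-1.26860577e+00,  3.00487127e-01,  1.52162043e+00, -1.80240068e-05,
        1.32073002e+00, -6.66291242e-02]), 'qd': array([-0.00036131, -0.00099972, -0.00105844, -0.00061094, -0.00065772,
       -0.0011298 ]), 'effort': array([ 1.08856453e-03, -5.31806910e+01, -3.52737987e+01,  7.08793360e-02,
        2.44129321e-02, -8.02641716e-05]), 'eef_pos': array([ 198.17924487, -512.76004178,  215.86089885]), 'eef_rot': array([-1.62340321,  1.56955128,  1.88701359]), 'wrist_force': array([-0.17545314,  0.67806052, -0.53583013]), 'moment': array([-0.03620591,  0.00757247, -0.00091762]), 'finger_gap': 93.88483692040965}
[ 371.10998581   55.61933554 1008.29932592] [ 0.20393586 -0.00219061 -1.60471994] [[400.60578456   0.         280.66691381]
 [  0.         400.60578456 209.63128935]
 [  0.           0.           1.        ]]
[ 155   45  405   38 8742] [364.7  61. ] [1460.5 -471.  -748.3]
[351  85  10  15  92] [356.4  91.7] [ 880.1 -162.    44.1]
[292  87  12  15  94] [298.8  93.3] [880.9 -11.7  44.6]
[234  89  13  15  99] [241.3  94.8] [882.7 137.3  44.3]
[2
[... 230 characters left out ...]
42 248  12  28  76] [ 47.8 259.6] [470.3 618.3  24.5]
[357 265  42  13  56] [377.7 269.7] [ 418.3 -181.2   19.4]
[ 56 305  14  30 120] [ 62.7 319.8] [324.9 571.8  25.2]
power_box 0.78 [346. 208.] 11733 [ 568.  -115.5   62.2] 81.5
key_1_top 0.63 [310. 204.] 190 [575.6 -15.3  82.6] 85.8
key_1_top 0.19 [368. 270.] 533 [ 409.3 -171.9   23.7] 29.1
drive_socket 0.57 [279. 182.] 105 [618.1  46.5  90.7] 95.5
drive_socket 0.18 [330. 212.] 188 [550.  -68.1  84.7] 88.0
tape_measure 0.97 [292. 252.] 444 [465.8  17.7  61.2] 65.2
screwdriver 0.9 [370. 273.] 527 [ 408.8 -171.8   23.8] 29.2
battery_pack 0.82 [231. 173.] 1419 [662.7 158.3  44.7] 62.3
screw_jar 0.61 [442. 262.] 929 [ 430.2 -321.    84.9] 89.1
```

```bash
python3 - <<'E'
from h import *
s=manip.read_state(); M=R.from_euler('xyz',s["eef_rot"]).as_matrix(); print(M.round(3))
c=manip.camera("top"); save(c,"top2")
hsv=cv2.cvtColor(c["pixels"],cv2.COLOR_RGB2HSV)
m=((hsv[...,0]>5)&(hsv[...,0]<20)&(hsv[...,1]>150)&(hsv[...,2]>100)).astype(np.uint8)
n,l,st,ce=cv2.connectedComponentsWithStats(m); K=[]
for i in range(1,n):
    if 150<st[i,4]<250 and 290<ce[i][0]<390:
        v,u=np.nonzero(cv2.erode((l==i).astype(np.uint8),np.ones((5,5)))); K.append(np.median(world(c,u,v),0)); print(K[-1].round(1))
K=np.array(K)
v,u=np.mgrid[170:270,260:420]; p=world(c,u.ravel(),v.ravel())
d=(K[0]-K[3])[:2]; y=d/np.linalg.norm(d); print("span",np.linalg.norm(d),"yaw",np.degrees(np.arctan2(-y[0],y[1])))
x=np.array([y[1],-y[0]]); o=K[:,:2].mean(0)+40*x; q=p[:,:2]-o
bx,by=q@x,q@y
mm=(abs(bx+40)<8)&((abs(by)<8)|(abs(abs(by)-60)<7)); print("deck",np.median(p[mm,2]),mm.sum(),"origin",o)
mm=(abs(bx+68)<6)&(abs(by)<120);print("deck front",np.median(p[mm,2]))
for k in K:
    print("tool-frame shift to key (y,z):",(M.T@(k-s["eef_pos"])).round(1))
yt=M[:2,1]; print("angle of tool y vs box y deg", np.degrees(np.arctan2(yt[1],yt[0])-np.arctan2(y[1],y[0])), "tool z",M[:,2])
cv2.imwrite("pics/crop.png",cv2.resize(np.ascontiguousarray(c["pixels"][140:300,200:480,::-1]),None,fx=2.8,fy=2.8))
E
```

```text
[[-0.     0.36  -0.933]
 [ 0.    -0.933 -0.36 ]
 [-1.    -0.    -0.   ]]
[576.  -15.5  83. ]
[550.3 -68.9  85.5]
[ 525.  -123.9   83. ]
[ 501.2 -178.    82.6]
span 178.88183306118884 yaw -24.71601281187074
deck 62.04421779152278 120 origin [ 574.47706446 -113.30761468]
deck front 61.63491312204718
tool-frame shift to key (y,z): [ 133.5 -327.8 -531.7]
tool-frame shift to key (y,z): [ 131.  -287.3 -488.4]
tool-frame shift to key (y,z): [ 133.4 -245.1 -445.1]
tool-frame shift to key (y,z): [ 133.9 -203.2 -403.3]
angle of tool y vs box y deg -134.1551706859165 tool z [-9.32772360e-01 -3.60465981e-01 -2.45203403e-05]
```

View pics/crop.png

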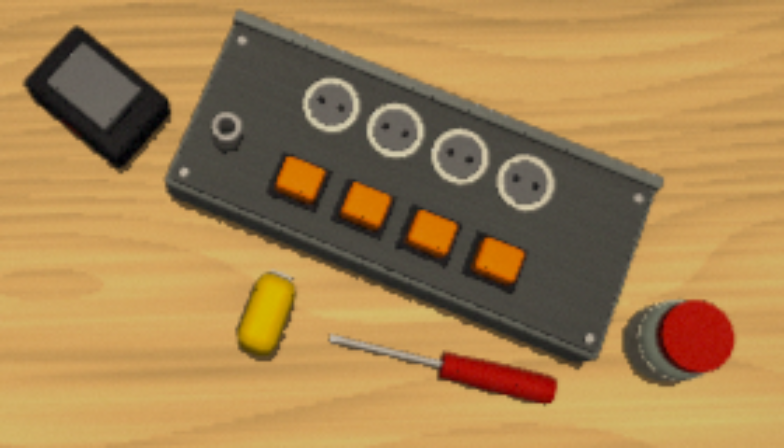

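The crop shows the box with four keys at crop pixels (300,180), (365,206), (431,235) and (498,260). The socket is at (227,130), the tape measure and screwdriver are in front, and the jar is on the right, all clear of the keys. The camera reads about 1.8 mm high against the known 60 mm deck. Next I close the jaws and go above key 4.

```bash
python3 -m handwheel '[[[2,-22.6,-44.8],0],[[2,-22.6,-44.8],0],[[2,-22.6,-44.8],0],[[2,-22.6,-44.8],0],[[2,-22.6,-44.8],0],[[2,-22.6,-44.8],0],[[2,-22.6,-44.8],0],[[2,-22.6,-44.8],0],[[2,-22.6,-44.8],0],[[0,0,0],0.16]]' 255 20
python3 -m handwheel '[[[0,0,0],0.16],[[0,0,0],0.16],[[0,0,0],0.16],[[0,0,0],0.16],[[20,0,0],0],[[20,0,0],0],[[20,0,0],0],[[15,0,0],0],[[0,0,0],0],[[0,0,0],0]]'
cat >> h.py <<'E'
K=np.array([[576,-15.5,81.0],[550.4,-69,83.5],[525.5,-123.9,81.0],[501.2,-178.3,80.7]])
def go(i):
    s=manip.read_state(); M=R.from_euler('xyz',s["eef_rot"]).as_matrix()
    d=K[i-1]+[0,0,11]-s["eef_pos"]; print("pos",s["eef_pos"].round(2),"t",s["clock"],"gap",s["finger_gap"],"F",s["wrist_force"].round(2))
    yt=M[:2,1]; print("yaw of tool y",np.degrees(np.arctan2(yt[1],yt[0])).round(1),"tilt",M[:,0].round(4),"shift tool to touch key",i,(M.T@d).round(2))
E
python3 -c "
from h import *
go(4)"
```

```text
clock: 1.7
eef_pos: [502.5, -175.5, 198.1]
eef_rot: [-1.233, 1.57, 2.118]
wrist_force: [-1.4, 0.5, -0.8]
finger_gap: 1.1
clock: 2.95
eef_pos: [501.4, -178.1, 124.1]
eef_rot: [-3.083, 1.57, -0.373]
wrist_force: [0.7, -0.6, 0.6]
finger_gap: 0.3
pos [ 501.36 -178.06  124.13] t 2.95 gap 0.26240400904378636 F [ 0.71 -0.55  0.6 ]
yaw of tool y -114.7 tilt [ 9.e-04 -3.e-04 -1.e+00] shift tool to touch key 4 [32.43  0.29  0.08]
```

```bash
cat >> h.py <<'E'
def feel(i):
    F=[];P=[]
    for _ in range(5):
        manip.camera("wrist"); s=manip.read_state(); F.append(s["wrist_force"][2]); P.append(s["eef_pos"])
    print("Fz",np.mean(F).round(2),"sd",np.std(F).round(2),"pos",np.mean(P,0).round(2)); go(i)
E
python3 -m handwheel '[[[10,0.2,0],0],[[8,0,0],0],[[6,0,0],0],[[4,0,0],0],[[0,0,0],0],[[0,0,0],0],[[0,0,0],0],[[0,0,0],0],[[0,0,0],0],[[0,0,0],0]]'
python3 -c "
from h import *
feel(4)"
```

```text
clock: 4.2
eef_pos: [500.9, -178.1, 95.5]
eef_rot: [3.095, 1.571, -0.478]
wrist_force: [0.1, -0.0, -0.3]
finger_gap: 0.3
Fz -0.2 sd 0.42 pos [ 500.94 -178.12   95.45]
pos [ 500.94 -178.13   95.44] t 4.45 gap 0.5637237056938113 F [-0.51 -0.36 -0.45]
yaw of tool y -114.7 tilt [-0.  0. -1.] shift tool to touch key 4 [ 3.74  0.04 -0.31]
```

```bash
python3 -m handwheel '[[[0.5,0,0],0],[[0.5,0,0],0],[[0.5,0,0],0],[[0.5,0,0],0],[[0.5,0,0],0],[[0,0,0],0],[[0,0,0],0],[[0,0,0],0],[[0,0,0],0],[[0,0,0],0]]'
python3 -c "
from h import *
feel(4)"
```

```text
clock: 5.7
eef_pos: [500.9, -178.1, 92.9]
eef_rot: [-0.637, 1.571, 2.074]
wrist_force: [-0.9, -0.3, -0.2]
finger_gap: 0.5
Fz -0.03 sd 0.51 pos [ 500.95 -178.12   92.95]
pos [ 500.96 -178.1    92.94] t 5.95 gap 0.31509880141620167 F [-0.05 -0.96  0.05]
yaw of tool y -114.7 tilt [ 0. -0. -1.] shift tool to touch key 4 [ 1.24  0.08 -0.3 ]
```

```bash
python3 -m handwheel '[[[0.5,0,0],0],[[0.5,0,0],0],[[0.5,0,0],0],[[0.5,0,0],0],[[0,0,0],0],[[0,0,0],0],[[0,0,0],0],[[0,0,0],0],[[0,0,0],0],[[0,0,0],0]]'
python3 -c "
from h import *
feel(4)"
```

```text
clock: 7.2
eef_pos: [501.0, -178.1, 91.0]
eef_rot: [-2.092, 1.571, 0.619]
wrist_force: [0.4, 0.5, 4.3]
finger_gap: 0.6
Fz 4.05 sd 0.31 pos [ 500.97 -178.13   90.96]
pos [ 500.94 -178.15   90.96] t 7.45 gap 0.7218387974702876 F [-0.3  -0.82  3.6 ]
yaw of tool y -114.7 tilt [-0.  0. -1.] shift tool to touch key 4 [-0.74  0.03 -0.3 ]
```

```bash
python3 -m handwheel '[[[0.4,0,0],0],[[0.4,0,0],0],[[0,0,0],0],[[0,0,0],0],[[0,0,0],0],[[0,0,0],0],[[0,0,0],0],[[0,0,0],0],[[0,0,0],0],[[0,0,0],0]]'
python3 -c "
from h import *
feel(4)"
```

```text
clock: 8.7
eef_pos: [501.0, -178.2, 90.4]
eef_rot: [3.038, 1.57, -0.535]
wrist_force: [-1.2, 0.1, 7.2]
finger_gap: 0.6
Fz 7.0 sd 0.66 pos [ 501.06 -178.16   90.42]
pos [ 501.07 -178.16   90.42] t 8.95 gap 0.41683723291783675 F [-1.77  0.77  6.26]
yaw of tool y -114.7 tilt [ 4.e-04 -1.e-04 -1.e+00] shift tool to touch key 4 [-1.28  0.07 -0.18]
```

Going down another 0.54 mm added 3 N, where a free key would add about 0.4 N, so key 4 is the latched one. I'll press it down in stages.

```bash
python3 -m handwheel '[[[0.5,0,0],0],[[0.5,0,0],0],[[0.5,0,0],0],[[0.5,0,0],0],[[0.5,0,0],0],[[0.5,0,0],0],[[0.4,0,0],0],[[0,0,0],0],[[0,0,0],0],[[0,0,0],0]]'
python3 -c "
from h import *
feel(4)"
```

```text
clock: 10.2
eef_pos: [501.1, -178.2, 87.3]
eef_rot: [-3.127, 1.57, -0.416]
wrist_force: [-2.0, 0.6, 10.5]
finger_gap: 0.4
Fz 9.85 sd 0.36 pos [ 501.13 -178.2    87.28]
pos [ 501.14 -178.19   87.29] t 10.45 gap -0.06429836676891793 F [-1.63 -0.15  9.35]
yaw of tool y -114.7 tilt [ 6.e-04 -3.e-04 -1.e+00] shift tool to touch key 4 [-4.41  0.07 -0.1 ]
```

```bash
python3 -m handwheel '[[[0.4,0,0],0],[[0.4,0,0],0],[[0.3,0,0],0],[[0.2,0,0],0],[[0,0,0],0],[[0,0,0],0],[[0,0,0],0],[[0,0,0],0],[[0,0,0],0],[[0,0,0],0]]'
python3 -c "
from h import *
feel(4)"
```

```text
clock: 11.7
eef_pos: [501.2, -178.2, 86.1]
eef_rot: [3.137, 1.57, -0.436]
wrist_force: [-1.6, 0.9, 10.8]
finger_gap: 0.8
Fz 11.01 sd 0.52 pos [ 501.16 -178.21   86.07]
pos [ 501.16 -178.21   86.09] t 11.95 gap 0.5813852072898711 F [-2.78  0.77 10.92]
yaw of tool y -114.7 tilt [ 7.e-04 -3.e-04 -1.e+00] shift tool to touch key 4 [-5.61  0.06 -0.08]
```

```bash
python3 -m handwheel '[[[0.2,0,0],0],[[0.2,0,0],0],[[0.2,0,0],0],[[0,0,0],0],[[0,0,0],0],[[0,0,0],0],[[0,0,0],0],[[0,0,0],0],[[0,0,0],0],[[0,0,0],0]]'
python3 -c "
from h import *
feel(4)"
```

```text
clock: 13.2
eef_pos: [501.2, -178.2, 85.6]
eef_rot: [-3.138, 1.57, -0.427]
wrist_force: [-2.9, 1.1, 12.2]
finger_gap: 0.3
Fz 12.41 sd 0.42 pos [ 501.2  -178.23   85.61]
pos [ 501.21 -178.24   85.62] t 13.45 gap 0.7776677265303406 F [-3.06  0.78 12.1 ]
yaw of tool y -114.7 tilt [ 9.e-04 -4.e-04 -1.e+00] shift tool to touch key 4 [-6.08  0.05 -0.02]
```

```bash
python3 -m handwheel '[[[0.2,0,0],0],[[0.2,0,0],0],[[0.2,0,0],0],[[0.2,0,0],0],[[0,0,0],0],[[0,0,0],0],[[0,0,0],0],[[0,0,0],0],[[0,0,0],0],[[0,0,0],0]]'
python3 -c "
from h import *
feel(4)"
```

```text
clock: 14.7
eef_pos: [501.4, -178.3, 85.5]
eef_rot: [-3.131, 1.569, -0.421]
wrist_force: [-4.9, 1.7, 20.4]
finger_gap: 0.4
Fz 19.9 sd 0.26 pos [ 501.43 -178.33   85.53]
pos [ 501.41 -178.31   85.51] t 14.95 gap 0.465300153486279 F [-4.78  2.98 20.23]
yaw of tool y -114.7 tilt [ 1.5e-03 -7.0e-04 -1.0e+00] shift tool to touch key 4 [-6.19  0.08  0.19]
```

Hard stop reached at 20 N. I'll lift off straight up and measure where the key tops stand now.

```bash
python3 -m handwheel '[[[-0.8,0,0],0],[[-1,0,0],0],[[-2,0,0],0],[[-3,0,0],0],[[-6,0,0],0],[[-15,0,0],0],[[-30,0,0],0],[[-40,0,0],0],[[-40,0,0],0],[[0,0,0],0]]'
python3 -m handwheel '[[[0,45,-45],0],[[0,45,-45],0],[[0,45,-45],0],[[0,0,0],0],[[0,0,0],0],[[0,0,0],0],[[0,0,0],0],[[0,0,0],0],[[0,0,0],0],[[0,0,0],0]]'
python3 - <<'E'
from h import *
for r in range(2):
  c=manip.camera("top"); save(c,f"top_a{r}")
  hsv=cv2.cvtColor(c["pixels"],cv2.COLOR_RGB2HSV)
  m=((hsv[...,0]>5)&(hsv[...,0]<20)&(hsv[...,1]>150)&(hsv[...,2]>100)).astype(np.uint8)
  n,l,st,ce=cv2.connectedComponentsWithStats(m)
  for i in range(1,n):
    if 80<st[i,4]<250 and 280<ce[i][0]<400 and ce[i][1]>180:
        v,u=np.nonzero(cv2.erode((l==i).astype(np.uint8),np.ones((5,5)))); print(st[i,4],np.median(world(c,u,v),0).round(1))
cv2.imwrite("pics/crop2.png",cv2.resize(np.ascontiguousarray(c["pixels"][140:300,200:480,::-1]),None,fx=2.8,fy=2.8))
go(4)
E
```

```text
clock: 16.2
eef_pos: [501.8, -178.5, 225.4]
eef_rot: [-3.12, 1.565, -0.41]
wrist_force: [0.1, 0.2, -0.8]
finger_gap: 0.9
clock: 17.45
eef_pos: [566.0, -353.9, 221.9]
eef_rot: [-2.718, 1.571, -0.007]
wrist_force: [-0.8, 0.4, -0.3]
finger_gap: 0.6
198 [575.7 -15.4  83.1]
202 [550.2 -70.3  84.9]
203 [ 525.  -124.3   83. ]
207 [ 500.8 -177.6   84.7]
198 [574.8 -15.4  82.8]
202 [549.9 -69.2  85.5]
203 [ 525.1 -124.2   82.4]
206 [ 501.1 -178.    84.5]
pos [ 565.96 -353.98  221.83] t 17.55 gap 0.2627899317792429 F [-0.68  0.15 -0.15]
yaw of tool y -114.7 tilt [-0.e+00  1.e-04 -1.e+00] shift tool to touch key 4 [ 130.14 -132.52  132.26]
```

View pics/crop2.png

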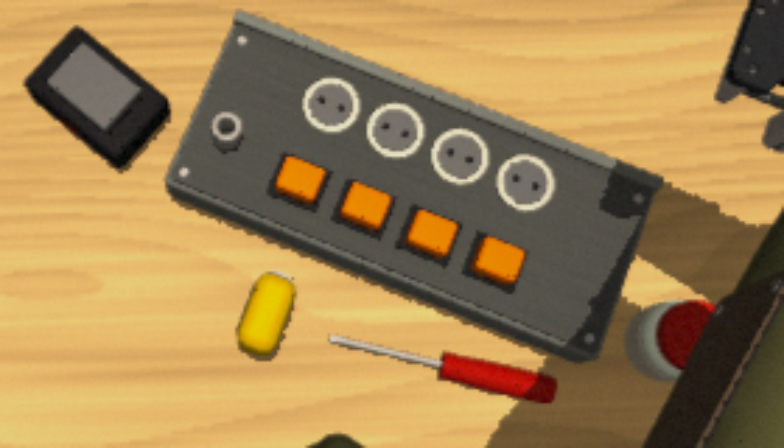

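Key 4 now reads 84.6 mm, up from about 82, and everything else in the picture is unmoved. Depth noise is near 1 mm, so I'll confirm with a light tap. At TCP z 92.95 nothing was felt before, so a risen key should now push back there.

```bash
python3 -m handwheel '[[[0,-44.2,44.1],0],[[0,-44.2,44.1],0],[[0,-44.1,44.1],0],[[0,0,0],0],[[40,0,0],0],[[40,0,0],0],[[30,0,0],0],[[10,0,0],0],[[0,0,0],0],[[0,0,0],0]]'
python3 -c "
from h import *
go(4)"
```

```text
clock: 18.8
eef_pos: [501.8, -178.8, 103.1]
eef_rot: [-3.121, 1.569, -0.41]
wrist_force: [-0.4, -0.9, 0.5]
finger_gap: 0.7
pos [ 501.82 -178.76  103.1 ] t 18.8 gap 0.6852178223976451 F [-0.39 -0.91  0.49]
yaw of tool y -114.7 tilt [ 1.8e-03 -8.0e-04 -1.0e+00] shift tool to touch key 4 [11.4  -0.16  0.78]
```

```bash
python3 -m handwheel '[[[2,0,0],0],[[2,0,0],0],[[1,0,0],0],[[1,0,0],0],[[0.5,0,0],0],[[0.5,0,0],0],[[0.5,0,0],0],[[0.5,0,0],0],[[0,0,0],0],[[0,0,0],0]]'
python3 -c "
from h import *
feel(4)"
```

```text
clock: 20.05
eef_pos: [501.2, -178.3, 94.0]
eef_rot: [-3.117, 1.571, -0.406]
wrist_force: [-1.0, 0.2, 1.5]
finger_gap: 0.3
Fz 1.63 sd 0.58 pos [ 501.2  -178.32   93.91]
pos [ 501.2  -178.32   93.9 ] t 20.3 gap 0.3649880181142233 F [-0.64  0.28  0.81]
yaw of tool y -114.7 tilt [ 1.e-04 -1.e-04 -1.e+00] shift tool to touch key 4 [ 2.2  -0.02  0.01]
```

```bash
python3 -m handwheel '[[[0.5,0,0],0],[[0.5,0,0],0],[[0.5,0,0],0],[[0,0,0],0],[[0,0,0],0],[[0,0,0],0],[[0,0,0],0],[[0,0,0],0],[[0,0,0],0],[[0,0,0],0]]'
python3 -c "
from h import *
feel(4)"
python3 -m handwheel '[[[-2,0,0],0],[[-4,0,0],0],[[-10,0,0],0],[[-30,0,0],0],[[-40,0,0],0],[[-40,0,0],0],[[0,0,0],0],[[0,0,0],0],[[0,0,0],0],[[0,0,0],0]]'
```

```text
clock: 21.55
eef_pos: [501.2, -178.3, 92.4]
eef_rot: [-3.082, 1.571, -0.371]
wrist_force: [0.9, -0.3, 2.8]
finger_gap: 0.4
Fz 2.94 sd 0.21 pos [ 501.17 -178.31   92.35]
pos [ 501.16 -178.31   92.35] t 21.8 gap 0.6444571411367723 F [0.43 0.42 3.3 ]
yaw of tool y -114.7 tilt [-0.  0. -1.] shift tool to touch key 4 [ 0.65 -0.03 -0.03]
clock: 23.05
eef_pos: [500.9, -178.2, 217.6]
eef_rot: [0.019, 1.569, 2.729]
wrist_force: [-0.9, -0.3, 0.2]
finger_gap: 0.2
```

The key now starts at about 94 mm TCP height and gives softly: 1.6 N to 2.9 N over 1.55 mm, about 0.8 N/mm. It is free and about 2.5–3 mm higher, and the arm is clear.

```bash
python3 -c "
from h import *
print(manip.sign_off())"
```

```text
the job is handed in; nothing more can be done
None
```

Key 4, the rightmost, was the latched one. I pressed it home, it came up, and I handed the job in at about 23 s of the 50 s allowed.

- **Finding it:** I tapped key 4 first. It resisted stiffly, about 3 N over 0.5 mm where a free key gives about 0.4 N. That left no doubt, so I never touched keys 1 to 3.
- **Pressing it:** I pushed it in stages to a hard stop at about 20 N and lifted straight off. That peak is at the top of the 15 to 20 N range given as safe.
- **Check by feel:** A second light tap met the key at about 94 mm tool height, against about 91.7 mm before. It gave at about 0.8 N/mm, which is the feel of a free key.
- **Check by camera:** The top view showed key 4 up by about 2 to 3 mm, and keys 1 to 3 unchanged within the depth noise of about 1 mm. The bystanders looked unmoved, though the arm partly hid the jar in that picture.
- **At hand-in:** The arm was about 120 mm above the key, touching nothing. I took no picture after the second tap.

The checks agreed, but the camera's rise for key 4 was slightly under the expected 3 mm, which is within its noise.

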